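# Build up a squared specimen riser

## Robot

A 6-joint arm with a two-finger parallel gripper is mounted at the origin on the work surface; the furniture and walls round the work are solid. World frame = base frame: x ahead of the robot, y to its left, z up, the work surface at z = 0. Lengths are in m, angles in rad, forces in N, time in s.
With the tool pointing down it reaches from about 0.35 to 0.85 m from the base axis. Payload 8.1 kg.
Tool frame: the origin (TCP) lies between the finger pads; the fingertips stand 14 mm ahead of it and the grasp point (between the pads) lies 5 mm behind it; x points along the fingers, y is the direction in which the jaws open and shut, and the axes are right-handed (so a half turn about x gives the same grasp; the last joint's range is limited). The gripper opens to 93 mm and grips with 3 to 60 N. Pads are 15 mm wide; open, the fingers measure 128 mm over their backs; the gripper's body (75 mm by 188 mm) begins 65 mm behind the grasp point.
Start: joints at [1.263, 0.13, 1.488, -0, 1.523, -0.085], TCP at [0.133, 0.585, 0.233] pointing down, gripper open.
Joint ranges: [-2.96, 2.96], [-0.89, 2.26], [0.02, 2.5], [-1.34, 4.48], [0, 2.73], [-2.66, 2.66]. Speed limits (rad/s): [2.39, 2.39, 2.79, 3.14, 3.14, 3.14].

## Interface

Orientations are given as a rotation vector (axis times angle).
In Python, from workcell import arm gives the robot as it stands.
- The arm moves only by the shell command python3 -m inch 'ROWS' [OPENING]. ROWS is a JSON object of lists of equal length, an entry for each row: "slide": the shift along the world's x, y, z in m, a list of three; "turn": the turn, a rotation vector about the world's x, y, z in degrees, a list of three. A call has 1 to 20 rows; each row shifts and turns the commanded pose from where the row before left it; what a row does not reach is not made up. A row lasts 1/8 s, in which the tool goes at most 62.5 mm and 10.7 degrees, less where a joint would pass 70% of its speed; a pose out of reach is approached as far as the arm can. A call is refused whole if a number of a shift passes 0.0625 or a number of a turn 10.7, either way. A call with a gripper value outside its range is refused whole. OPENING is the closure in counts, from 0 (fully open) to 255 (shut), set as the call begins (- or left out, the last holds). The fingers move at their own pace and stop on an object; the grip force is fixed at half the most. Time passes only in rows, so rows that do not move let the fingers close. It gives the time, the measured TCP pose, the force and the opening at its end, in the units of the state.
- arm.sense(): the state, without advancing time (a new reading comes with each control period).
- arm.camera(name): name is "side" or "top" or "wrist"; returns the picture (420x560x3 uint8, red, green, blue); there is no depth.
- arm.camera_info(name): a dict with "camera_matrix" (3x3 intrinsics, pixels), "distortion" ([k1, k2, p1, p2, k3] as OpenCV has them; the pictures are not rectified), "R" (3x3) and "t" (3): a world point X has camera coordinates R X + t. Camera axes: x right, y down, z forward; pixel columns grow to the right and rows downward; lengths in m; the calibration is good to about 2 mm. A picture is of the moment at which its call begins: read the wrist's pose just before it. camera_info takes no time and is no camera call; for the wrist camera it gives the pose at the moment of the call.
- arm.hand_in(): hands the job in, once; it reports no verdict.
The state is a dict: "time": time; "q": joint angles; "qvel": joint speeds; "joint_torque": joint torques, N m; "position": TCP position; "tcp_rot": TCP orientation; "force": force on the tool from outside, world axes, zero at the start; "wrist_torque": the same for the moment, N m; "grip_width": opening from 0.0 (shut) to 1.0 (fully open).
Only numpy, scipy, OpenCV 4.12 (cv2) and the standard library are available. Lean on these libraries where they do the work, as an engineer would, in place of code of your own. Each camera call takes 0.05 s, during which the arm holds its last target.

## Task

Build a riser for the specimen on the metal plate with the round opening, leaving that plate where it lies: stack the slotted plate on it and then the plain plate on top, each lying flat with all edges flush with the plate below, so the pile is square. Then stand the wide resin specimen mount upright on the middle of the top plate, its polished face still upward, and leave the other things on the bench where they are.

Things in the scene. Friction and masses are not known exactly. Their poses are not given: they have to be found in the camera images.
- base_plate_mid (a point): the bottom of the riser: bare metal plate, 84 x 56 x 10 mm, lying flat, loose, about 0.1 to 0.2 kg, four small dark screw marks near the corners of its top, with one ROUND through-opening of 28 mm in the middle. The point is the plate's centre, half-way up (5 mm above its underside and below its top); x along the 84 mm side, y along the 56 mm side, z up.
- slot_plate_mid (a point): the middle of the riser: bare metal plate, 84 x 56 x 10 mm, lying flat, loose, about 0.1 to 0.2 kg, four small dark screw marks near the corners of its top, with one straight-sided SLOT of 56 x 12 mm right through its middle, along its length. The point is the plate's centre, half-way up (5 mm above its underside and below its top); x along the 84 mm side, y along the 56 mm side, z up.
- plain_plate_mid (a point): the top of the riser: bare metal plate, 84 x 56 x 10 mm, lying flat, loose, about 0.1 to 0.2 kg, four small dark screw marks near the corners of its top, with no opening. The point is the plate's centre, half-way up (5 mm above its underside and below its top); x along the 84 mm side, y along the 56 mm side, z up.
- specimen_mid (a point): the specimen: the widest of the three resin mounts, a disc of 38 mm diameter and 18 mm height standing on the bench, with a polished metal section in its top face. The point is its centre, 9 mm above its underside; z up out of the polished face.
- tape_roll: bystander: roll of tape lying flat, 80 mm across, 18 mm high; origin at the centre of its underside. Leave alone.
- small_mount_a: bystander: small resin mount, 30 mm diameter, 18 mm high; origin at the centre of its underside. Leave alone.
- small_mount_b: bystander: small resin mount, 30 mm diameter, 18 mm high; origin at the centre of its underside. Leave alone.
- bulb_box: bystander: small upright carton, 43 x 42 x 62 mm; origin at the centre of its underside. Leave alone. (Also on the bench: a fixed microscope between the robot and the work, about 0.27 m tall, reaching out to about x = 0.37 at y = -0.05; a drawer cabinet, about 0.19 m tall, whose nearest corner is about x = 0.50, y = 0.05. Carry things over or round them.)
Mind the look-alikes: they are no part of the job. Leave any brown look-alike of the part that bears slot_plate_mid alone. Leave any orange look-alike of the part that bears base_plate_mid alone.

How it is judged:
At the end, for the whole second after the job is handed in: Round-opening plate flat, within 30 mm of its start; slotted plate on it, plain plate on that, each within 5 mm of its centre each way, 0.09 rad of square and 2.5 mm of pile height; wide mount upright, face up (0.1 rad), on the top plate within 9 mm of its centre (distance of base_plate_mid from where it was at the start of the episode below 0.03 m and angle between base_plate_mid's own z axis and vertical below 0.06 rad and x of slot_plate_mid in the frame of base_plate_mid between -0.005 and 0.005 m and y of slot_plate_mid in the frame of base_plate_mid between -0.005 and 0.005 m and z of slot_plate_mid in the frame of base_plate_mid between 0.0075 and 0.0125 m and angle between the x axis of each of slot_plate_mid, plain_plate_mid and the x axis of base_plate_mid, either way round below 0.09 rad and x of plain_plate_mid in the frame of base_plate_mid between -0.005 and 0.005 m and y of plain_plate_mid in the frame of base_plate_mid between -0.005 and 0.005 m and z of plain_plate_mid in the frame of base_plate_mid between 0.0175 and 0.0225 m and horizontal distance between specimen_mid and plain_plate_mid below 0.009 m and angle between specimen_mid's own z axis and vertical below 0.1 rad and z of specimen_mid in the frame of base_plate_mid between 0.0315 and 0.0365 m); the robot touches nothing.
It fails at once if a bystander (tape roll, small mount or carton) is moved more than 20 mm (distance of any of tape_roll, small_mount_a, small_mount_b, bulb_box from where it was at the start of the episode above 0.02 m).
It also fails if it takes over 72 s, if anything falls off the work surface, if the arm or the gripper's body presses on something with over 40 N, if the wrist force passes 120 N, or if a joint passes its speed limit or range.

## Working session

There is one attempt and no reset: what is moved stays moved. The work goes in short steps, Python scripts to look and compute and a shell command to move; the robot and the scene stay as the last step left them, time stands still between calls to the robot, and variables do not carry over. Pictures are saved under pics/ and viewed, and the job is handed in when it is done.

```bash
mkdir -p pics; ls; python3 - <<'E'
from workcell import arm
import cv2
s=arm.sense(); print(s)
for n in ["side","top","wrist"]:
    i=arm.camera_info(n); print(n,i)
    cv2.imwrite(f"pics/{n}0.png",arm.camera(n)[:,:,::-1])
E
```

```text
pics
{'time': 0.0, 'q': array([ 1.26259822e+00,  1.31120241e-01,  1.48928761e+00, -1.57999221e-05,
        1.52297729e+00, -8.54039660e-02]), 'qvel': array([-2.98735552e-04,  1.16714070e-03,  5.54391315e-04, -1.80304642e-04,
        2.36073451e-05,  3.19784185e-04]), 'joint_torque': array([-1.37414185e-05, -5.59860528e+01, -4.91740143e+01,  7.65945297e-02,
        3.58372531e-02, -1.07894678e-04]), 'position': array([0.1323953 , 0.58465771, 0.23160728]), 'tcp_rot': array([ 0.17353867,  1.56404431, -0.17630963]), 'force': array([ 0.06509048,  0.32944017, -0.27390825]), 'wrist_torque': array([-0.00822602, -0.02278791,  0.00641806]), 'grip_width': 0.9971073699925275}
side {'camera_matrix': array([[519.61918832,   0.        , 288.23078993],
       [  0.        , 519.61918832, 209.71080693],
       [  0.        ,   0.        ,   1.        ]]), 'distortion': array([-0.15634082,  0.        ,  0.        ,  0.        ,  0.        ]), 'R': array([[-0.99964197, -0.02459948,  0.0105264 ],
       [-0.02373591,  0.63367164, -0.7732379 ],
       [ 0.01235097, -0.77321091, -0.63402866]]), 't': array
[... 271 characters left out ...]
    ,  0.        ,  0.        ]), 'R': array([[-0.00563952, -0.99997408, -0.00447581],
       [-0.98612088,  0.00630399, -0.16590922],
       [ 0.16593313,  0.00347804, -0.98613087]]), 't': array([0.03144276, 0.43855936, 1.28582407])}
wrist {'camera_matrix': array([[360.52889419,   0.        , 281.96399289],
       [  0.        , 360.52889419, 216.66158476],
       [  0.        ,   0.        ,   1.        ]]), 'distortion': array([0.01037319, 0.        , 0.        , 0.        , 0.        ]), 'R': array([[ 0.2223709 ,  0.97496099, -0.00149789],
       [ 0.93614672, -0.21308837,  0.27968313],
       [ 0.27236096, -0.06359564, -0.96009119]]), 't': array([-0.59892339, -0.03162895,  0.39084667])}
```

View pics/side0.png

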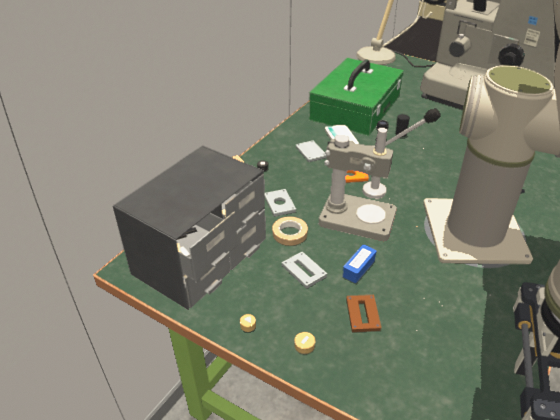

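View pics/top0.png

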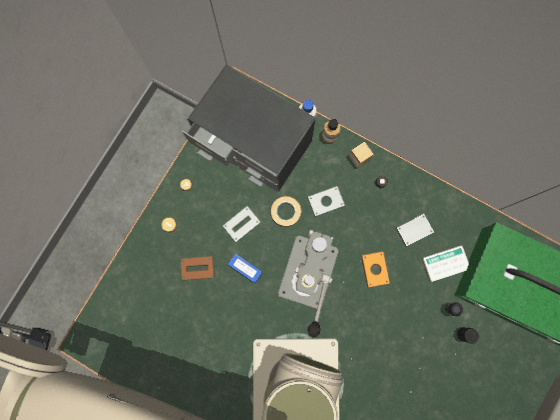

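View pics/wrist0.png

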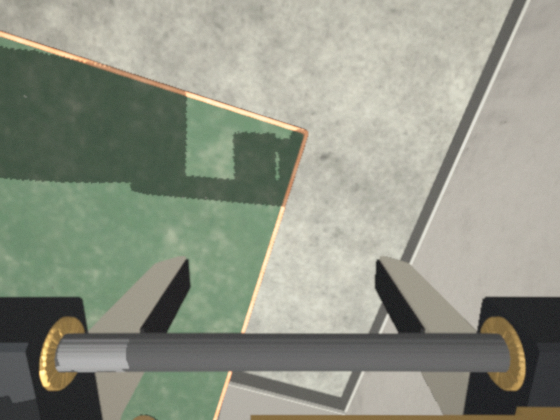

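```bash
cat > h.py <<'E'
import numpy as np, cv2
from workcell import arm
from scipy.spatial.transform import Rotation as Ro
def ray(info,px,z):
    """pixels (N,2) -> world points on plane z"""
    K=info["camera_matrix"];d=info["distortion"];R=np.array(info["R"]);t=np.array(info["t"])
    u=cv2.undistortPoints(np.array(px,float).reshape(-1,1,2),K,d).reshape(-1,2)
    D=np.c_[u,np.ones(len(u))]@R; C=-R.T@t
    return C+D*((z-C[2])/D[:,2])[:,None]
def proj(info,X):
    R=np.array(info["R"]);t=np.array(info["t"])
    return cv2.projectPoints(np.array(X,float).reshape(-1,1,3),cv2.Rodrigues(R)[0],t,info["camera_matrix"],info["distortion"])[0].reshape(-1,2)
E
python3 - <<'E'
from h import *
im=cv2.imread("pics/top0.png")
cv2.imwrite("pics/topz.png",cv2.resize(im[130:300,150:450],None,fx=2.66,fy=2.66,interpolation=cv2.INTER_CUBIC))
i=arm.camera_info("top")
P=dict(base=(326,201),slot=(241,224),plain=(415,230),m1=(186,185),m2=(168,225),dark=(382,182),box=(361,154),tape=(286,211),brown=(197,268),orange=(376,269))
for k,p in P.items(): print(k,ray(i,[p],.01)[0].round(3))
E
```

```text
base [ 0.465 -0.087  0.01 ]
slot [0.404 0.141 0.01 ]
plain [ 0.385 -0.323  0.01 ]
m1 [0.512 0.291 0.01 ]
m2 [0.403 0.336 0.01 ]
dark [ 0.517 -0.24   0.01 ]
box [ 0.595 -0.186  0.01 ]
tape [0.439 0.02  0.01 ]
brown [0.288 0.256 0.01 ]
orange [ 0.283 -0.215  0.01 ]
```

View pics/topz.png

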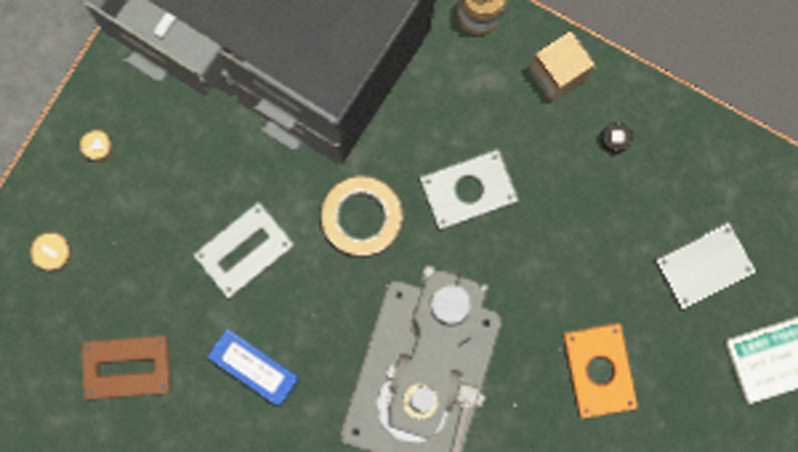

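```bash
cat >> h.py <<'E'
def plate(info,im,seed,z=.01,rad=60,mask=None):
    g=cv2.cvtColor(im,cv2.COLOR_RGB2HSV)
    m=((g[...,1]<60)&(g[...,2]>140)).astype(np.uint8) if mask is None else mask
    n,l,st,c=cv2.connectedComponentsWithStats(m)
    d=[np.hypot(*(c[k]-seed))+(1e4 if st[k,4]<60 else 0) for k in range(1,n)]
    k=1+int(np.argmin(d)); b=(l==k).astype(np.uint8)
    cs,_=cv2.findContours(b,cv2.RETR_EXTERNAL,cv2.CHAIN_APPROX_NONE)
    cn=max(cs,key=cv2.contourArea).reshape(-1,2)
    W=ray(info,cn,z)[:,:2]
    (cx,cy),(w,h),a=cv2.minAreaRect((W*1000).astype(np.float32))
    if w<h: w,h,a=h,w,a+90
    return dict(c=(round(cx/1000,4),round(cy/1000,4)),size=(round(w,1),round(h,1)),long_deg=round((a+90)%180-90,1),cents=ray(info,[cn.mean(0)],z)[0][:2].round(4),px=st[k])
def tool():
    s=arm.sense(); M=Ro.from_rotvec(s["tcp_rot"]).as_matrix()
    return s["time"],s["position"].round(4),M.round(3),s["force"].round(1),s["grip_width"]
E
python3 - <<'E'
from h import *
for n,S in dict(top=dict(base=(326,201),slot=(241,224),plain=(415,230)),side=dict(base=(278,201),slot=(304,268),plain=(311,150))).items():
    im=cv2.imread(f"pics/{n}0.png")[:,:,::-1].copy(); i=arm.camera_info(n)
    for k,p in S.items(): print(n,k,plate(i,im,p))
    g=cv2.cvtColor(im,cv2.COLOR_RGB2HSV)
    m=((g[...,0]>12)&(g[...,0]<32)&(g[...,1]>90)&(g[...,2]>130)).astype(np.uint8)
    nn,l,st,c=cv2.connectedComponentsWithStats(m)
    for k in range(1,nn):
        if 30<st[k,4]<1500: print(st[k],c[k].round(1),ray(i,[c[k]],.018)[0].round(4))
t=tool();print(t)
E
```

```text
top base {'c': (0.4665, -0.087), 'size': (86.0, 57.3), 'long_deg': -70.2, 'cents': array([ 0.4661, -0.0868]), 'px': array([308, 186,  37,  30, 589], dtype=int32)}
top slot {'c': (0.4062, 0.1404), 'size': (87.1, 57.5), 'long_deg': -51.0, 'cents': array([0.4056, 0.1407]), 'px': array([223, 206,  37,  36, 596], dtype=int32)}
top plain {'c': (0.3879, -0.323), 'size': (84.5, 56.8), 'long_deg': -64.1, 'cents': array([ 0.3879, -0.3234]), 'px': array([397, 214,  37,  32, 654], dtype=int32)}
[270  87  30  16  35] [284.6  94.6] [0.7648 0.022  0.018 ]
[324 121  45  20 141] [336.4 129.9] [ 0.6615 -0.1192  0.018 ]
[164 140  24  37  45] [176.  156.9] [0.5883 0.3184 0.018 ]
[370 141  34  19  40] [386.8 149.8] [ 0.6043 -0.255   0.018 ]
[355 153  11  10  32] [359.9 158.1] [ 0.5815 -0.181   0.018 ]
[180 179  12  11  71] [185.2 183.5] [0.5141 0.2913 0.018 ]
[135 180  28  44  57] [147.9 201.9] [0.4645 0.3903 0.018 ]
[460 190  30  17  33] [475.1 197.9] [ 0.4697 -0.4872  0.018 ]
[271 199   8  20  36] [273.3 206.6] [0.4495 0.054  0.018 ]
[162 218  14  14 135] [168.4 224.1] [0.4041 0.3332 0.018 ]
[ 73 243  
[... 693 characters left out ...]
19.2] [ 0.0385 -1.4298  0.018 ]
[233 143  23  20  40] [243.4 153.4] [ 0.5728 -0.2807  0.018 ]
[346 171  23  11 136] [357.3 176.1] [ 0.267  -0.1854  0.018 ]
[272 217  34  28 191] [286.4 235.2] [0.4454 0.0501 0.018 ]
[ 93 250 265 170 794] [223.4 346.6] [0.5518 0.357  0.018 ]
[347 294  28   5  31] [361.8 295.3] [0.2897 0.224  0.018 ]
[240 314  16  18 177] [247.1 322.8] [0.5131 0.3004 0.018 ]
[519 321  11   7  31] [524.1 323.4] [-0.0277  0.2938  0.018 ]
[294 332  22  21 313] [304.1 342.1] [0.405  0.3414 0.018 ]
(0.15, array([0.1324, 0.5848, 0.2318]), array([[-0.   ,  0.221,  0.975],
       [-0.001,  0.975, -0.221],
       [-1.   , -0.001, -0.   ]]), array([ 0.8, -0.6, -0. ]), 0.9996520592422891)
```

```bash
python3 -m inch '{"slide":[[0.0342,-0.0555,0],[0.0342,-0.0555,0],[0.0342,-0.0555,0],[0.0342,-0.0555,0],[0.0342,-0.0555,0],[0.0342,-0.0555,0],[0.0342,-0.0555,0],[0.0342,-0.0555,0],[0,0,0],[0,0,0]],"turn":[[0,0,-4.775],[0,0,-4.775],[0,0,-4.775],[0,0,-4.775],[0,0,-4.775],[0,0,-4.775],[0,0,-4.775],[0,0,-4.775],[0,0,0],[0,0,0]]}' 0
python3 - <<'E'
from h import *
print(tool(),arm.sense()["q"])
i=arm.camera_info("wrist");im=arm.camera("wrist");cv2.imwrite("pics/w1.png",im[:,:,::-1])
p=proj(i,[[.406,.1408,.01]])[0];print(p,plate(i,im,p))
E
```

```text
time: 1.4
position: [0.3947, 0.1595, 0.2324]
tcp_rot: [0.695, 1.458, -0.695]
force: [0.1, 0.2, -0.7]
grip_width: 1.002
(1.4, array([0.3947, 0.1595, 0.2324]), array([[-0.001,  0.777,  0.629],
       [ 0.   ,  0.629, -0.777],
       [-1.   , -0.   , -0.001]]), array([ 0.1,  0.2, -0.7]), 1.0018833397957507) [ 2.63037549e-01 -3.59686042e-01  1.94156211e+00  4.98604100e-04
  1.56032273e+00 -4.17397819e-01]
[279.54613191 208.44780148] {'c': (0.4087, 0.1412), 'size': (85.5, 58.2), 'long_deg': -51.2, 'cents': array([0.4073, 0.1422]), 'px': array([ 255,  170,   55,   78, 3460], dtype=int32)}
```

View pics/w1.png

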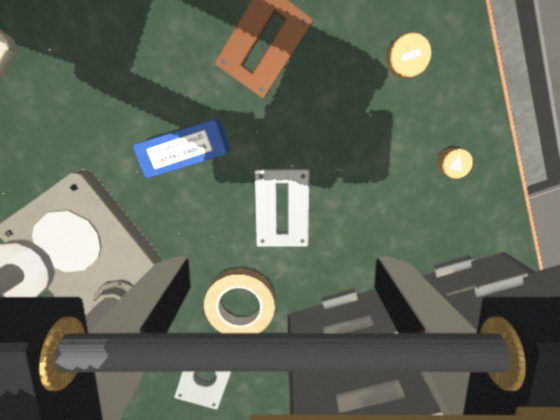

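```bash
python3 -m inch '{"slide":[[0.0123,-0.0184,-0.02],[0,0,-0.055],[0,0,-0.055],[0,0,0],[0,0,0]],"turn":[[0,0,0],[0,0,0],[0,0,0],[0,0,0],[0,0,0]]}' 0
python3 - <<'E'
from h import *
print(tool())
i=arm.camera_info("wrist");im=arm.camera("wrist");cv2.imwrite("pics/w2.png",im[:,:,::-1])
p=proj(i,[[.407,.1411,.01]])[0];print(p,plate(i,im,p))
E
```

```text
time: 2.08
position: [0.4078, 0.1423, 0.1046]
tcp_rot: [0.693, 1.456, -0.692]
force: [0.4, 0.0, -0.7]
grip_width: 0.997
(2.075, array([0.4078, 0.1423, 0.1046]), array([[ 0.002,  0.775,  0.632],
       [ 0.   ,  0.632, -0.775],
       [-1.   ,  0.001,  0.001]]), array([ 0.4,  0. , -0.7]), 0.9971568904258882)
[280.30216979 225.56887328] {'c': (0.3891, 0.1623), 'size': (421.1, 230.0), 'long_deg': 39.0, 'cents': array([0.4005, 0.1693]), 'px': array([    0,     0,   560,   333, 92564], dtype=int32)}
```

View pics/w2.png

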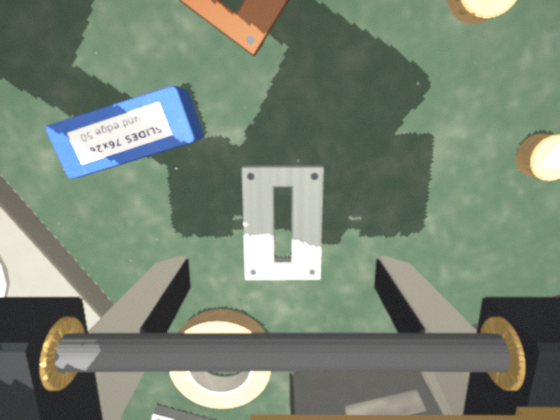

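```bash
python3 - <<'E'
from h import *
i=arm.camera_info("wrist")
W=ray(i,[(243,167),(323,167),(321,280),(244,281)],.01)[:,:2];print(W.round(4),W.mean(0))
s=(W[2]+W[3]-W[0]-W[1]);print(np.degrees(np.arctan2(s[1],s[0])),np.linalg.norm(s)/2)
s=(W[1]+W[2]-W[0]-W[3]);print(np.degrees(np.arctan2(s[1],s[0])),np.linalg.norm(s)/2)
E
```

```text
[[0.3619 0.1576]
 [0.4045 0.1921]
 [0.4591 0.1267]
 [0.4146 0.0897]] [0.41000815 0.14152197]
-51.15905107480311 0.08548602563433803
39.398766237265065 0.05636680939585653
```

```bash
python3 -m inch '{"slide":[[0.0003,-0.001,-0.04],[0,0,-0.035],[0,0,-0.012],[0,0,0],[0,0,0]],"turn":[[0,0,0],[0,0,0],[0,0,0],[0,0,0],[0,0,0]]}' 0
python3 -m inch '{"slide":[[0,0,0],[0,0,0],[0,0,0],[0,0,0],[0,0,0],[0,0,0],[0,0,0],[0,0,0]],"turn":[[0,0,0],[0,0,0],[0,0,0],[0,0,0],[0,0,0],[0,0,0],[0,0,0],[0,0,0]]}' 255
```

```text
time: 2.75
position: [0.4092, 0.1405, 0.0176]
tcp_rot: [0.696, 1.454, -0.692]
force: [0.2, -0.8, 0.3]
grip_width: 0.999
time: 3.75
position: [0.4076, 0.1402, 0.0157]
tcp_rot: [0.694, 1.457, -0.694]
force: [0.2, 0.6, 0.6]
grip_width: 0.599
```

```bash
python3 -m inch '{"slide":[[0,0,0.03],[0,0,0.055],[0,0,0.055],[0,0,0.055],[0,0,0.055],[0,0,0.055],[0,0,0],[0,0,0]],"turn":[[0,0,0],[0,0,0],[0,0,0],[0,0,0],[0,0,0],[0,0,0],[0,0,0],[0,0,0]]}'
python3 - <<'E'
from h import *
print(tool(),arm.sense()["q"])
i=arm.camera_info("wrist");im=arm.camera("wrist");cv2.imwrite("pics/w3.png",im[:,:,::-1])
im=arm.camera("side");cv2.imwrite("pics/s3.png",im[:,:,::-1])
E
```

```text
time: 4.75
position: [0.4071, 0.14, 0.3193]
tcp_rot: [0.694, 1.458, -0.695]
force: [-0.9, 0.2, -2.9]
grip_width: 0.597
(4.75, array([0.4071, 0.14  , 0.3193]), array([[-0.002,  0.777,  0.63 ],
       [-0.   ,  0.63 , -0.777],
       [-1.   , -0.002, -0.001]]), array([-0.9,  0.2, -2.9]), 0.5972530195585432) [ 2.12044740e-01 -3.55544739e-01  1.78191867e+00 -7.56173673e-05
  1.71690969e+00 -4.69147837e-01]
```

View pics/w3.png

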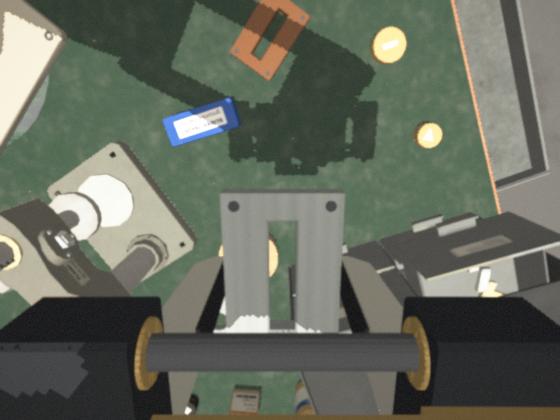

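View pics/s3.png

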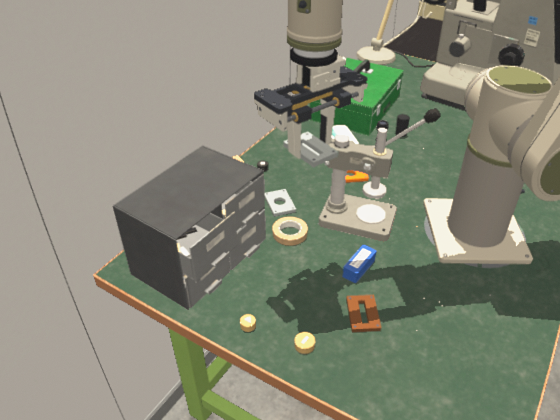

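```bash
python3 - <<'E'
from h import *
i=arm.camera_info("wrist"); t=tool(); print(t[1])
M=Ro.from_rotvec(arm.sense()["tcp_rot"]).as_matrix()
W=ray(i,[(220,192.),(344.5,191.5),(282,192)],t[1][2]-.006)
print(((W-t[1])@M).round(4))
E
```

```text
[0.4065 0.1399 0.3182]
[[ 0.0062 -0.028  -0.0434]
 [ 0.006   0.0276 -0.0436]
 [ 0.0061 -0.0003 -0.0434]]
```

```bash
python3 -m inch '{"slide":[[0.012,-0.038,0.005],[0.012,-0.038,0.005],[0.012,-0.038,0],[0.012,-0.038,0],[0.012,-0.038,0],[0,-0.038,0],[0,0,0],[0,0,0]],"turn":[[0,0,-3.15],[0,0,-3.15],[0,0,-3.15],[0,0,-3.15],[0,0,-3.15],[0,0,-3.15],[0,0,0],[0,0,0]]}'
python3 - <<'E'
from h import *
print(tool(),arm.sense()["q"])
i=arm.camera_info("wrist");im=arm.camera("wrist");cv2.imwrite("pics/w4.png",im[:,:,::-1])
im=arm.camera("side");cv2.imwrite("pics/s4.png",im[:,:,::-1])
im=arm.camera("top");cv2.imwrite("pics/t4.png",im[:,:,::-1])
E
```

```text
time: 5.85
position: [0.4669, -0.0875, 0.3292]
tcp_rot: [0.947, 1.358, -0.947]
force: [-0.1, 0.3, -2.1]
grip_width: 0.595
(5.85, array([ 0.4669, -0.0875,  0.3292]), array([[-0.002,  0.939,  0.344],
       [ 0.001,  0.344, -0.939],
       [-1.   , -0.002, -0.002]]), array([-0.1,  0.3, -2.1]), 0.5946564802309139) [-2.93524934e-01 -2.27993047e-01  1.66105443e+00  3.92181042e-04
  1.71121810e+00 -6.44903890e-01]
```

View pics/w4.png

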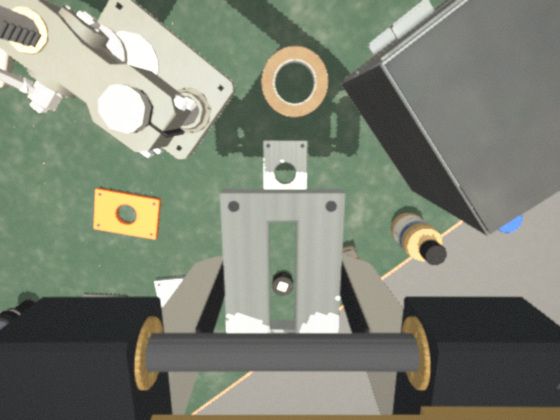

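View pics/s4.png

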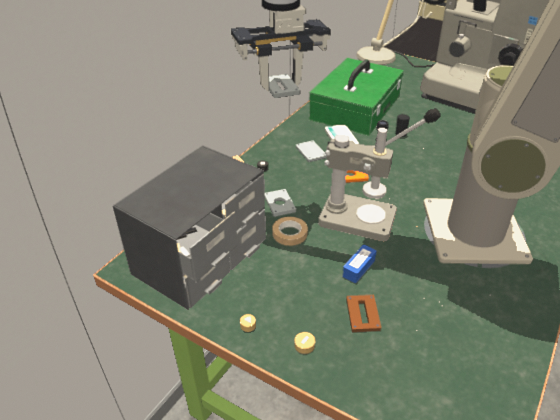

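View pics/t4.png

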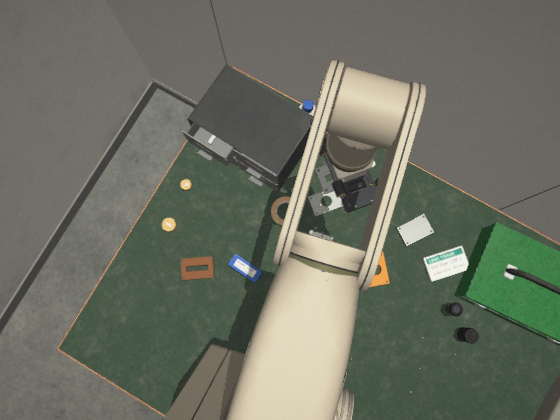

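```bash
python3 - <<'E'
from h import *
i=arm.camera_info("wrist")
for p in [(190,110),(150,150),(125,108),(205,120)]:
  for z in (.1,.2,.27): print(p,z,ray(i,[p],z)[0].round(3))
print("base plate corner",ray(i,[(181,158)],.01)[0].round(3), "cab corner",ray(i,[(345,82)],.19)[0].round(3),ray(i,[(490,232)],.19)[0].round(3))
print("base near edge", ray(i,[(263,141),(307,141)],.01).round(4))
t=top=arm.camera_info("top")
im=cv2.imread("pics/top0.png");
print("top: head tip",[ray(t,[(330,237)],z)[0].round(3) for z in (.1,.2,.27)])
cv2.imwrite("pics/scope.png",cv2.resize(im[220:345,260:360],None,fx=4,fy=4,interpolation=cv2.INTER_CUBIC))
E
```

```text
(190, 110) 0.1 [ 0.352 -0.045  0.1  ]
(190, 110) 0.2 [ 0.375 -0.037  0.2  ]
(190, 110) 0.27 [ 0.391 -0.031  0.27 ]
(150, 150) 0.1 [ 0.324 -0.098  0.1  ]
(150, 150) 0.2 [ 0.354 -0.076  0.2  ]
(150, 150) 0.27 [ 0.376 -0.06   0.27 ]
(125, 108) 0.1 [ 0.29  -0.065  0.1  ]
(125, 108) 0.2 [ 0.329 -0.052  0.2  ]
(125, 108) 0.27 [ 0.357 -0.043  0.27 ]
(205, 120) 0.1 [ 0.369 -0.049  0.1  ]
(205, 120) 0.2 [ 0.388 -0.04   0.2  ]
(205, 120) 0.27 [ 0.401 -0.033  0.27 ]
base plate corner [ 0.337 -0.113  0.01 ] cab corner [0.478 0.023 0.19 ] [ 0.64  -0.045  0.19 ]
base near edge [[ 0.4298 -0.0561  0.01  ]
 [ 0.4828 -0.0367  0.01  ]]
top: head tip [array([ 0.358, -0.088,  0.1  ]), array([ 0.347, -0.079,  0.2  ]), array([ 0.339, -0.072,  0.27 ])]
```

View pics/scope.png

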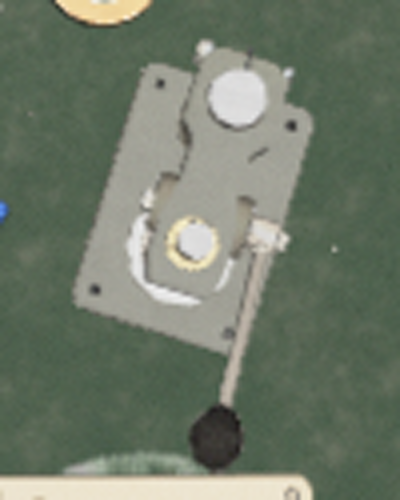

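```bash
python3 - <<'E'
import numpy as np
D=[(.131,1.489,.5996,.2318),(-.3597,1.9416,.4257,.2324),(-.3555,1.7819,.4305,.3193),(-.228,1.661,.475,.3292)]
A=[];b=[]
for a,c,r,z in D:
    A.append([np.sin(a),np.sin(a+c),1,0]);b.append(r);A.append([np.cos(a),np.cos(a+c),0,1]);b.append(z)
x,res,_,s=np.linalg.lstsq(np.array(A),np.array(b),rcond=None);print(x,res,s)
from scipy.optimize import fsolve
for z in (.33,.15,.027):
  f=lambda q:[x[0]*np.sin(q[0])+x[1]*np.sin(q[0]+q[1])+x[2]-.475,x[0]*np.cos(q[0])+x[1]*np.cos(q[0]+q[1])+x[3]-z]
  q=fsolve(f,[-.2,1.8]);print(z,q,q.sum(),"elbow r,z rel TCP",x[2]+x[0]*np.sin(q[0]),-x[1]*np.cos(q.sum()))
E
```

```text
[ 0.35153734  0.55282334  0.00270898 -0.08975449] [6.58790194e-05] [2.92175493 2.71449079 0.28260512 0.12256509]
0.33 [-0.21567957  1.64790218] 1.432222603603735 elbow r,z rel TCP -0.07252398679357269 -0.07636184822644505
0.15 [-0.20203337  1.9632482 ] 1.7612148305801247 elbow r,z rel TCP -0.0678311218956067 0.10463279161156108
0.027 [-0.08187547  2.08894821] 2.0070727403522577 elbow r,z rel TCP -0.0260411593191278 0.23360523248820658
```

```bash
python3 -m inch '{"slide":[[0,0,-0.04],[0,0,-0.04],[0,0,-0.04],[0,0,-0.04],[0,0,-0.04],[0,0,0],[0,0,0]],"turn":[[0,0,0],[0,0,0],[0,0,0],[0,0,0],[0,0,0],[0,0,0],[0,0,0]]}'
python3 - <<'E'
from h import *
print(tool(),arm.sense()["q"])
im=arm.camera("side");cv2.imwrite("pics/s5.png",cv2.resize(im[50:270,200:500,::-1],None,fx=2.5,fy=2.5))
im=arm.camera("wrist");cv2.imwrite("pics/w5.png",im[:,:,::-1])
E
```

```text
time: 6.88
position: [0.4683, -0.0877, 0.1323]
tcp_rot: [0.946, 1.354, -0.945]
force: [-0.4, -0.2, -1.8]
grip_width: 0.597
(6.875, array([ 0.4683, -0.0877,  0.1323]), array([[ 0.002,  0.939,  0.345],
       [-0.   ,  0.345, -0.939],
       [-1.   ,  0.001,  0.001]]), array([-0.4, -0.2, -1.8]), 0.5971175400691444) [-2.92742099e-01 -1.38876215e-01  1.94293825e+00  2.79374987e-05
  1.33585363e+00 -6.45081171e-01]
```

View pics/s5.png

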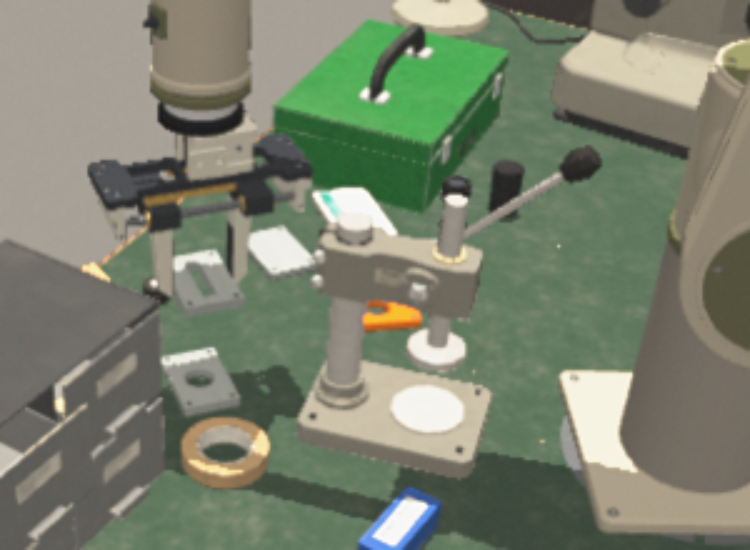

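View pics/w5.png

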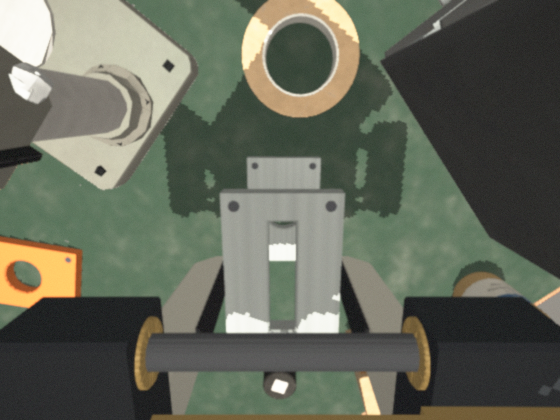

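```bash
python3 - <<'E'
from h import *
i=arm.camera_info("wrist"); s=arm.sense();p=s["position"];M=Ro.from_rotvec(s["tcp_rot"]).as_matrix();print(p)
B=ray(i,[(247,157),(320.5,157.5)],.01); H=ray(i,[(220,192),(344.5,191.5)],p[2]-.006)
print(((B-p)@M).round(4),((H-p)@M).round(4))
E
```

```text
[ 0.46906704 -0.08812997  0.13314426]
[[ 0.123  -0.0267 -0.0449]
 [ 0.1231  0.0289 -0.0445]] [[ 0.0058 -0.0279 -0.0435]
 [ 0.006   0.0275 -0.0436]]
```

```bash
python3 -m inch '{"slide":[[0.0006,0.0012,-0.035],[0,0,-0.035],[0,0,-0.02],[0,0,-0.008],[0,0,0],[0,0,0],[0,0,0]],"turn":[[0,0,0],[0,0,0],[0,0,0],[0,0,0],[0,0,0],[0,0,0],[0,0,0]]}'
python3 - <<'E'
from h import *
for k in range(4):
  print(arm.sense()["position"],arm.sense()["force"])
  im=arm.camera("wrist")
cv2.imwrite("pics/w6.png",im[:,:,::-1])
im=arm.camera("side");cv2.imwrite("pics/s6.png",cv2.resize(im[100:270,200:400,::-1],None,fx=3.5,fy=3.5))
E
```

```text
time: 7.85
position: [0.469, -0.087, 0.0338]
tcp_rot: [0.947, 1.353, -0.946]
force: [0.1, 0.1, -0.6]
grip_width: 0.6
[ 0.46897284 -0.08696733  0.03378994] [ 0.05570396  0.08950238 -0.62988772]
[ 0.46872643 -0.08689657  0.03353625] [-0.26681837  1.12222572 -2.11230668]
[ 0.46856571 -0.08683873  0.03332706] [ 0.42484892  0.80962259 -1.55739565]
[ 0.46841953 -0.08679609  0.03315322] [ 0.45900645 -0.19732169 -2.46090776]
```

View pics/s6.png

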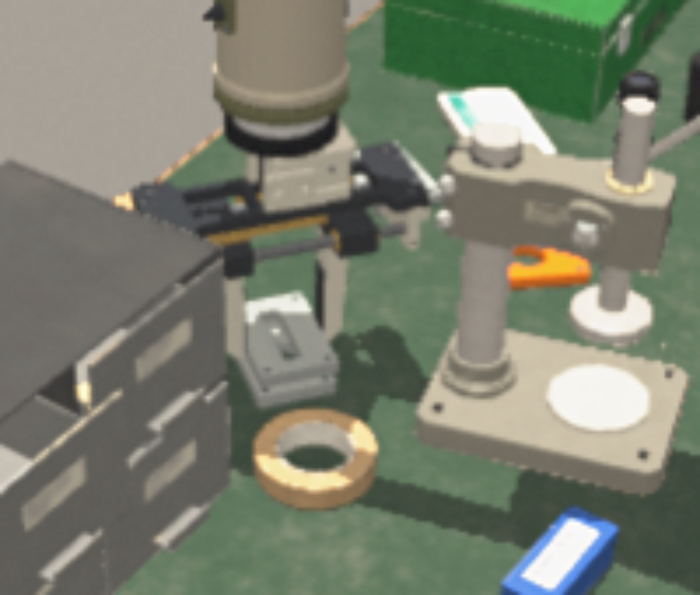

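View pics/w6.png

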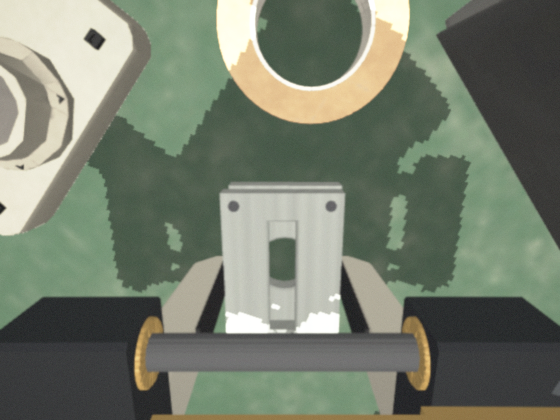

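```bash
cat > rel.py <<'E'
from h import *
def rel(L,Rr,zl,HL=(220,192),HR=(344.5,191.5)):
    i=arm.camera_info("wrist"); s=arm.sense();p=s["position"];M=Ro.from_rotvec(s["tcp_rot"]).as_matrix();print(p,s["time"])
    B=(ray(i,[L,Rr],zl)-p)@M; H=(ray(i,[HL,HR],p[2]-.006)-p)@M
    print(B.round(4),H.round(4)); d=(B.mean(0)-H.mean(0)); d[0]=0; print("tool d",d.round(4),"world",(M@d).round(4))
E
python3 - <<'E'
from rel import *
rel((229,183.5),(342,183.5),.01)
im=cv2.imread("pics/w6.png");cv2.imwrite("pics/w6z.png",cv2.resize(im[160:270,200:360],None,fx=5,fy=5,interpolation=cv2.INTER_CUBIC))
E
```

```text
[ 0.46815352 -0.08672905  0.03282518] 8.1
[[ 0.0228 -0.0263 -0.044 ]
 [ 0.0228  0.0291 -0.0439]] [[ 0.006  -0.0279 -0.0434]
 [ 0.006   0.0276 -0.0435]]
tool d [ 0.      0.0016 -0.0005] world [0.0014 0.001  0.    ]
```

View pics/w6z.png

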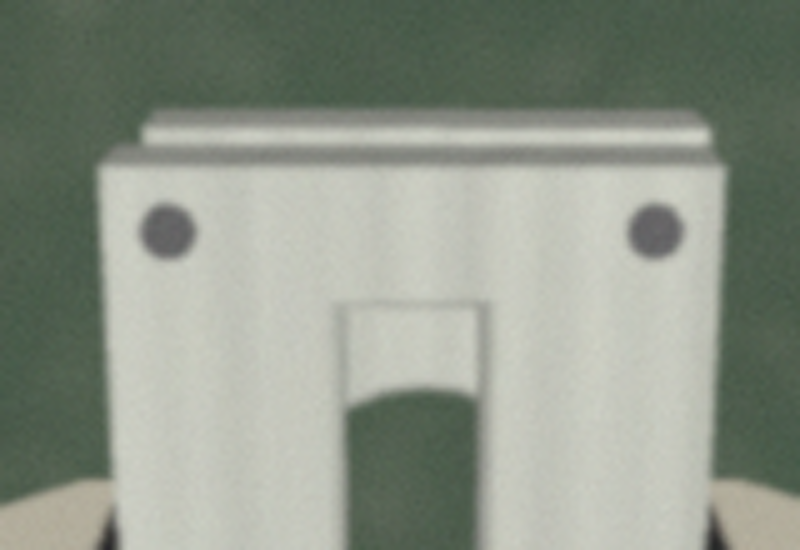

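```bash
python3 - <<'E'
from rel import *
rel((228.4,185.2),(342,185.2),.01,(219.8,193),(344.8,192.8))
E
```

```text
[ 0.46815352 -0.08672905  0.03282518] 8.1
[[ 0.0228 -0.0266 -0.0431]
 [ 0.0228  0.0292 -0.043 ]] [[ 0.006  -0.028  -0.0429]
 [ 0.006   0.0277 -0.0429]]
tool d [ 0.      0.0015 -0.0001] world [0.0013 0.0006 0.    ]
```

```bash
python3 -m inch '{"slide":[[0.0012,0.0005,0],[0,0,-0.002],[0,0,-0.002],[0,0,-0.001],[0,0,0],[0,0,0],[0,0,0],[0,0,0]],"turn":[[0,0,0],[0,0,0],[0,0,0],[0,0,0],[0,0,0],[0,0,0],[0,0,0],[0,0,0]]}'
```

```text
time: 9.1
position: [0.4693, -0.0862, 0.0277]
tcp_rot: [0.947, 1.355, -0.947]
force: [-0.3, 0.2, -0.7]
grip_width: 0.598
```

```bash
python3 -m inch '{"slide":[[0,0,-0.001],[0,0,0],[0,0,0],[0,0,0]],"turn":[[0,0,0],[0,0,0],[0,0,0],[0,0,0]]}'
python3 - <<'E'
from rel import *
im=arm.camera("wrist");cv2.imwrite("pics/w7z.png",cv2.resize(im[160:270,200:360,::-1],None,fx=5,fy=5,interpolation=cv2.INTER_CUBIC))
print(arm.sense()["force"])
E
```

```text
time: 9.6
position: [0.4693, -0.0862, 0.0266]
tcp_rot: [0.947, 1.355, -0.947]
force: [0.9, 0.0, -1.2]
grip_width: 0.598
[-0.37116343 -0.05003098 -1.58978597]
```

View pics/w7z.png

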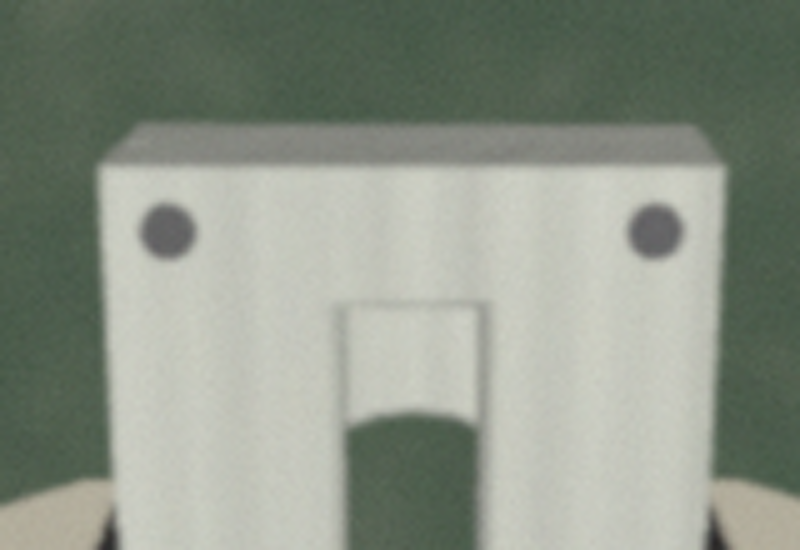

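```bash
python3 -m inch '{"slide":[[0,0,0],[0,0,0],[0,0,0],[0,0,0]],"turn":[[0,0,0],[0,0,0],[0,0,0],[0,0,0]]}' 60
python3 - <<'E'
from rel import *
im=arm.camera("wrist");cv2.imwrite("pics/w8z.png",cv2.resize(im[160:360,150:410,::-1],None,fx=3,fy=3,interpolation=cv2.INTER_CUBIC))
E
```

```text
time: 10.15
position: [0.4693, -0.0862, 0.0267]
tcp_rot: [0.947, 1.355, -0.946]
force: [0.0, 0.2, -0.5]
grip_width: 0.766
```

View pics/w8z.png

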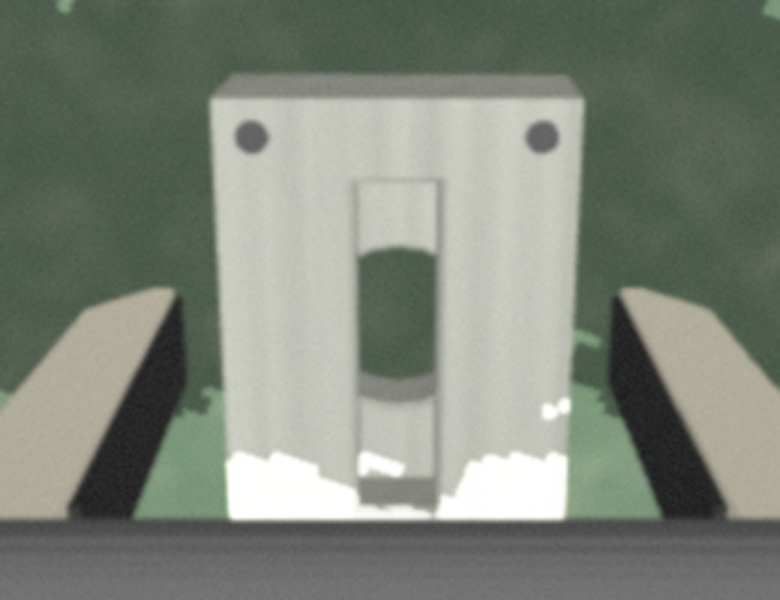

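```bash
python3 -m inch '{"slide":[[0,0,0.02],[0,0,0.05],[0,0,0.05],[0,0,0.05],[0,0,0.04],[-0.0136,-0.0395,0],[-0.0136,-0.0395,0],[-0.0136,-0.0395,0],[-0.0136,-0.0395,0],[-0.0136,-0.0395,0],[-0.0136,-0.0395,0],[0,0,0],[0,0,0],[0,0,0]],"turn":[[0,0,0],[0,0,0],[0,0,0],[0,0,0],[0,0,0],[0,0,1.0],[0,0,1.0],[0,0,1.0],[0,0,1.0],[0,0,1.0],[0,0,0.8],[0,0,0],[0,0,0],[0,0,0]]}' 0
python3 - <<'E'
from h import *
print(tool(),arm.sense()["q"])
i=arm.camera_info("wrist");im=arm.camera("wrist");cv2.imwrite("pics/w9.png",im[:,:,::-1])
im=arm.camera("top");cv2.imwrite("pics/t9.png",cv2.resize(im[130:300,200:480,::-1],None,fx=2.8,fy=2.8,interpolation=cv2.INTER_CUBIC))
im=arm.camera("side");cv2.imwrite("pics/s9.png",im[...,::-1])
E
```

```text
time: 11.95
position: [0.3881, -0.3223, 0.2366]
tcp_rot: [0.869, 1.39, -0.869]
force: [-1.0, 0.2, -0.9]
grip_width: 1.0
(11.95, array([ 0.3881, -0.3223,  0.2366]), array([[ 0.   ,  0.899,  0.438],
       [ 0.   ,  0.438, -0.899],
       [-1.   ,  0.   , -0.   ]]), array([-1. ,  0.2, -0.9]), 0.9998138015406737) [-7.94849366e-01 -1.32005548e-01  1.74322620e+00  2.35637534e-04
  1.53053557e+00 -1.24860035e+00]
```

View pics/w9.png

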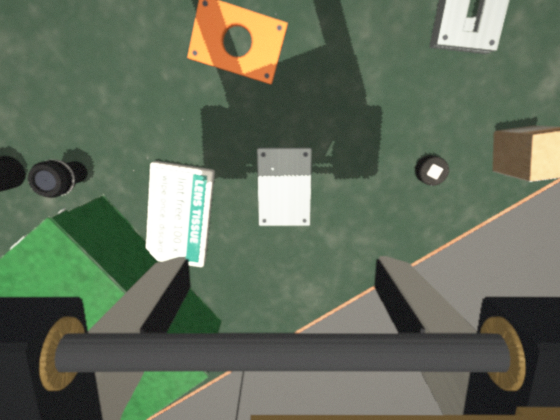

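View pics/t9.png

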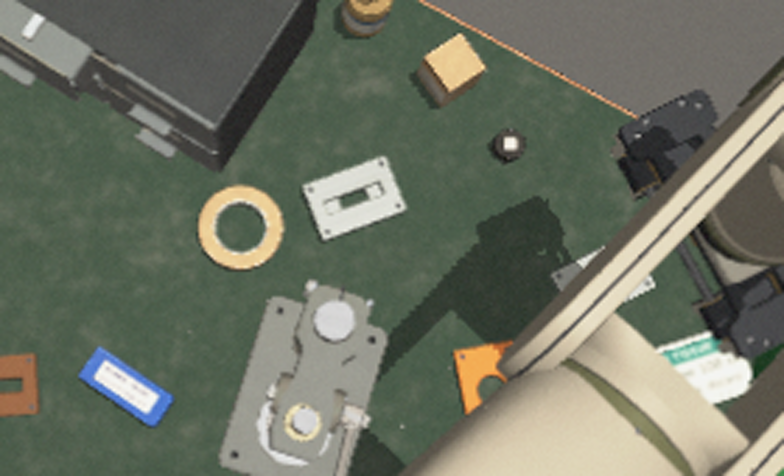

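View pics/s9.png

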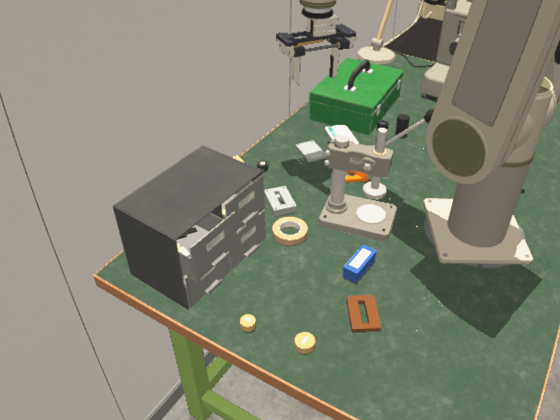

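```bash
python3 - <<'E'
from h import *
i=arm.camera_info("wrist")
W=ray(i,[(258,149.5),(311,149.5),(311,226),(258,226)],.01)[:,:2];print(W.round(4),W.mean(0))
s=(W[2]+W[3]-W[0]-W[1]);print(np.degrees(np.arctan2(s[1],s[0])),np.linalg.norm(s)/2)
t=arm.camera_info("top")
for z in (.05,.12):print(ray(t,[(495,225),(458,290),(470,250)],z).round(3))
for z in (.0,.12):print(ray(i,[(108,198),(218,320)],z).round(3))
im=cv2.imread("pics/t9.png"); 
E
```

```text
[[ 0.348  -0.2973]
 [ 0.3974 -0.2733]
 [ 0.4355 -0.3473]
 [ 0.383  -0.3728]] [ 0.39098247 -0.32264223]
-63.95966105314521 0.08317320902170322
[[ 0.392 -0.522  0.05 ]
 [ 0.226 -0.415  0.05 ]
 [ 0.327 -0.452  0.05 ]]
[[ 0.382 -0.492  0.12 ]
 [ 0.226 -0.391  0.12 ]
 [ 0.322 -0.426  0.12 ]]
[[ 0.222 -0.419  0.   ]
 [ 0.391 -0.507  0.   ]]
[[ 0.262 -0.367  0.12 ]
 [ 0.379 -0.428  0.12 ]]
```

```bash
python3 -m inch '{"slide":[[0.001,-0.0007,-0.05],[0,0,-0.05],[0,0,-0.05],[0,0,-0.04],[0,0,-0.02],[0,0,-0.01],[0,0,0],[0,0,0],[0,0,0]],"turn":[[0,0,0],[0,0,0],[0,0,0],[0,0,0],[0,0,0],[0,0,0],[0,0,0],[0,0,0],[0,0,0]]}' 0
python3 -m inch '{"slide":[[0,0,0],[0,0,0],[0,0,0],[0,0,0],[0,0,0],[0,0,0],[0,0,0]],"turn":[[0,0,0],[0,0,0],[0,0,0],[0,0,0],[0,0,0],[0,0,0],[0,0,0]]}' 255
```

```text
time: 13.22
position: [0.3894, -0.3246, 0.0179]
tcp_rot: [0.869, 1.388, -0.87]
force: [-0.3, -0.1, -0.8]
grip_width: 0.998
time: 14.1
position: [0.3887, -0.3239, 0.0166]
tcp_rot: [0.87, 1.39, -0.87]
force: [1.6, 1.1, 0.6]
grip_width: 0.597
```

```bash
python3 -m inch '{"slide":[[0,0,0.03],[0,0,0.05],[0,0,0.05],[0,0,0.05],[0,0,0.05],[0.0135,0.0395,0],[0.0135,0.0395,0],[0.0135,0.0395,0],[0.0135,0.0395,0],[0.0135,0.0395,0],[0.0135,0.0395,0],[0,0,-0.04],[0,0,-0.04],[0,0,-0.03],[0,0,0],[0,0,0],[0,0,0],[0,0,0]],"turn":[[0,0,0],[0,0,0],[0,0,0],[0,0,0],[0,0,0],[0,0,-1.0],[0,0,-1.0],[0,0,-1.0],[0,0,-1.0],[0,0,-1.0],[0,0,-0.8],[0,0,0],[0,0,0],[0,0,0],[0,0,0],[0,0,0],[0,0,0],[0,0,0]]}' 
python3 - <<'E'
from h import *
print(tool(),arm.sense()["q"])
i=arm.camera_info("wrist");im=arm.camera("wrist");cv2.imwrite("pics/w10.png",im[:,:,::-1])
cv2.imwrite("pics/w10z.png",cv2.resize(im[140:270,200:360,::-1],None,fx=4.5,fy=4.5,interpolation=cv2.INTER_CUBIC))
E
```

```text
time: 16.35
position: [0.4705, -0.0872, 0.138]
tcp_rot: [0.947, 1.353, -0.946]
force: [0.5, 0.3, -1.2]
grip_width: 0.6
(16.35, array([ 0.4705, -0.0872,  0.138 ]), array([[ 0.002,  0.939,  0.344],
       [-0.001,  0.344, -0.939],
       [-1.   ,  0.002,  0.001]]), array([ 0.5,  0.3, -1.2]), 0.5998984138742374) [-2.90449733e-01 -1.39240551e-01  1.93251681e+00 -9.46917453e-06
  1.34608618e+00 -6.41771125e-01]
```

View pics/w10z.png

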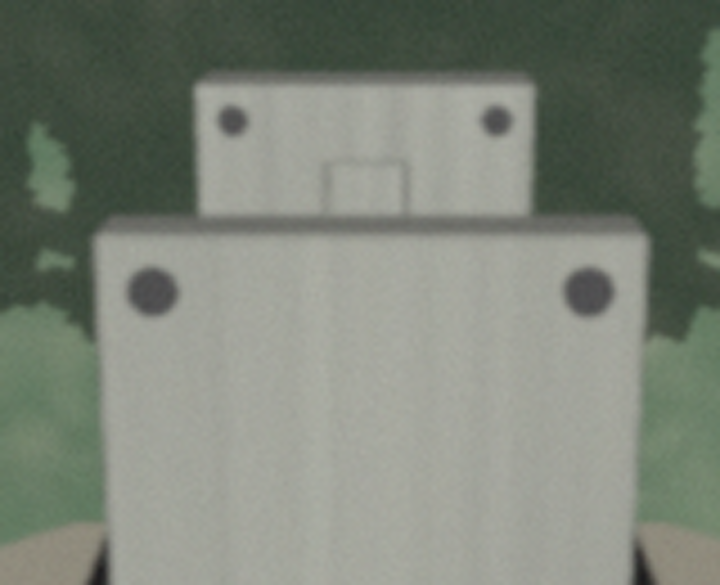

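```bash
python3 - <<'E'
from rel import *
rel((243.3,158.7),(318.9,158.7),.02,(220.9,192.2),(344,192.2))
E
```

```text
[ 0.47026719 -0.08711834  0.13766409] 16.4
[[ 0.1176 -0.0289 -0.0443]
 [ 0.1177  0.0272 -0.0442]] [[ 0.0059 -0.0275 -0.0433]
 [ 0.006   0.0274 -0.0432]]
tool d [ 0.     -0.0008 -0.001 ] world [-0.001   0.0006 -0.    ]
```

```bash
python3 -m inch '{"slide":[[-0.001,0.0006,-0.035],[0,0,-0.035],[0,0,-0.02],[0,0,-0.004],[0,0,0],[0,0,0],[0,0,0],[0,0,0]],"turn":[[0,0,0],[0,0,0],[0,0,0],[0,0,0],[0,0,0],[0,0,0],[0,0,0],[0,0,0]]}' 
python3 - <<'E'
from h import *
print(tool())
i=arm.camera_info("wrist");im=arm.camera("wrist")
cv2.imwrite("pics/w11z.png",cv2.resize(im[160:270,200:360,::-1],None,fx=5,fy=5,interpolation=cv2.INTER_CUBIC))
E
```

```text
time: 17.4
position: [0.4691, -0.0864, 0.0432]
tcp_rot: [0.947, 1.354, -0.946]
force: [0.7, 0.3, -1.1]
grip_width: 0.6
(17.4, array([ 0.4691, -0.0864,  0.0432]), array([[ 0.001,  0.939,  0.344],
       [-0.   ,  0.344, -0.939],
       [-1.   ,  0.001,  0.001]]), array([ 0.7,  0.3, -1.1]), 0.599732270004113)
```

View pics/w11z.png

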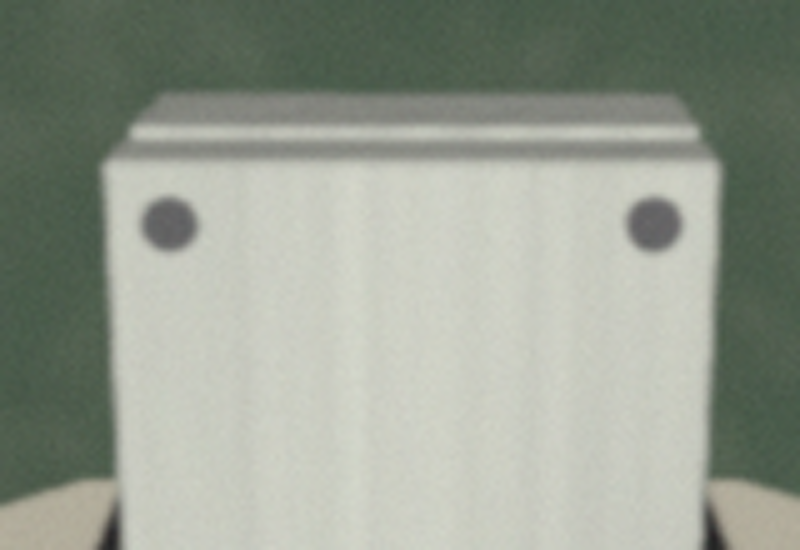

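```bash
python3 - <<'E'
from rel import *
rel((226,184.8),(339.6,184.8),.02,(220.6,192.2),(344,192.2))
E
```

```text
[ 0.46889515 -0.08637645  0.04300762] 17.45
[[ 0.023  -0.0278 -0.0433]
 [ 0.023   0.028  -0.0432]] [[ 0.006  -0.0277 -0.0433]
 [ 0.006   0.0274 -0.0432]]
tool d [0.     0.0003 0.    ] world [0.0003 0.0001 0.    ]
```

```bash
python3 -m inch '{"slide":[[0.0003,0,-0.002],[0,0,-0.002],[0,0,-0.0015],[0,0,-0.0005],[0,0,0],[0,0,0],[0,0,0],[0,0,0]],"turn":[[0,0,0],[0,0,0],[0,0,0],[0,0,0],[0,0,0],[0,0,0],[0,0,0],[0,0,0]]}'
python3 -m inch '{"slide":[[0,0,0],[0,0,0],[0,0,0],[0,0,0]],"turn":[[0,0,0],[0,0,0],[0,0,0],[0,0,0]]}' 60
python3 - <<'E'
from h import *
im=arm.camera("wrist")
cv2.imwrite("pics/w12z.png",cv2.resize(im[160:360,150:410,::-1],None,fx=3,fy=3,interpolation=cv2.INTER_CUBIC))
E
```

```text
time: 18.45
position: [0.469, -0.0863, 0.0366]
tcp_rot: [0.947, 1.355, -0.946]
force: [0.2, -0.1, -1.2]
grip_width: 0.597
time: 18.95
position: [0.469, -0.0863, 0.0367]
tcp_rot: [0.947, 1.355, -0.947]
force: [-0.4, 1.1, 0.0]
grip_width: 0.765
```

View pics/w12z.png

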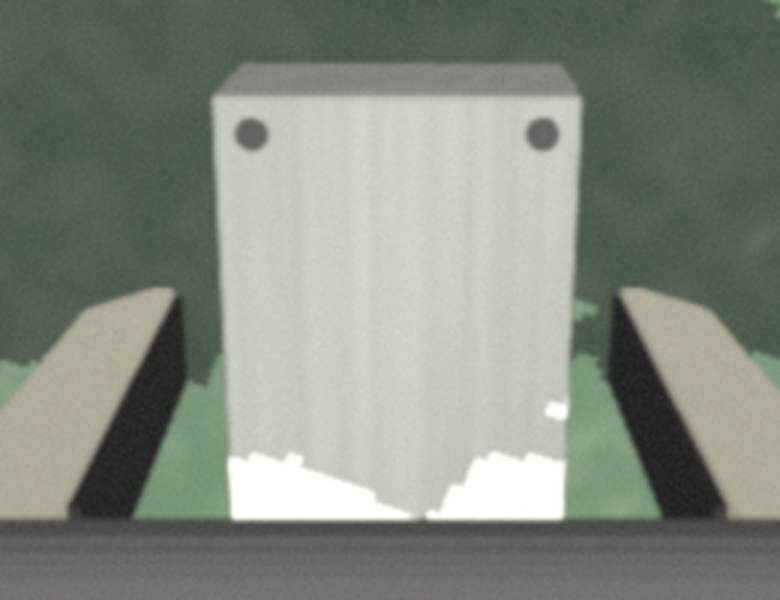

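```bash
python3 -m inch '{"slide":[[0,0,0.02],[0,0,0.055],[0,0,0.055],[0,0,0.055],[0,0,0.055],[0,0,0.05],[-0.008,0.0528,0],[-0.008,0.0528,0],[-0.008,0.0528,0],[-0.008,0.0528,0],[-0.008,0.0528,0],[-0.008,0.0528,0],[-0.008,0.0528,0],[-0.008,0.0528,0],[0,0,-0.05],[0,0,-0.05],[0,0,0],[0,0,0],[0,0,0],[0,0,0]],"turn":[[0,0,0],[0,0,0],[0,0,0],[0,0,0],[0,0,0],[0,0,0],[0,0,0],[0,0,0],[0,0,0],[0,0,0],[0,0,0],[0,0,0],[0,0,0],[0,0,0],[0,0,0],[0,0,0],[0,0,0],[0,0,0],[0,0,0],[0,0,0]]}' 0
python3 - <<'E'
from h import *
print(tool(),arm.sense()["q"])
im=arm.camera("wrist");cv2.imwrite("pics/w13.png",im[:,:,::-1])
for n,s in (("top",(326,201)),("side",(278,201))):
    im=arm.camera(n);print(n,plate(arm.camera_info(n),im,s,z=.03));cv2.imwrite(f"pics/{n}13.png",im[:,:,::-1])
E
```

```text
time: 21.5
position: [0.406, 0.3366, 0.2288]
tcp_rot: [0.949, 1.354, -0.944]
force: [0.1, -0.4, 0.5]
grip_width: 1.004
(21.5, array([0.406 , 0.3366, 0.2288]), array([[ 0.003,  0.939,  0.344],
       [ 0.002,  0.344, -0.939],
       [-1.   ,  0.003, -0.001]]), array([ 0.1, -0.4,  0.5]), 1.0036933585464207) [ 5.94986600e-01 -6.83273183e-02  1.69798004e+00  3.55579046e-05
  1.50847082e+00  2.43914391e-01]
top {'c': (0.4655, -0.0867), 'size': (84.6, 55.9), 'long_deg': -70.0, 'cents': array([ 0.4651, -0.0865]), 'px': array([308, 185,  37,  30, 666], dtype=int32)}
side {'c': (0.4706, -0.0959), 'size': (65.2, 61.2), 'long_deg': -69.9, 'cents': array([ 0.4703, -0.0938]), 'px': array([264, 183,  30,  19, 394], dtype=int32)}
```

View pics/w13.png

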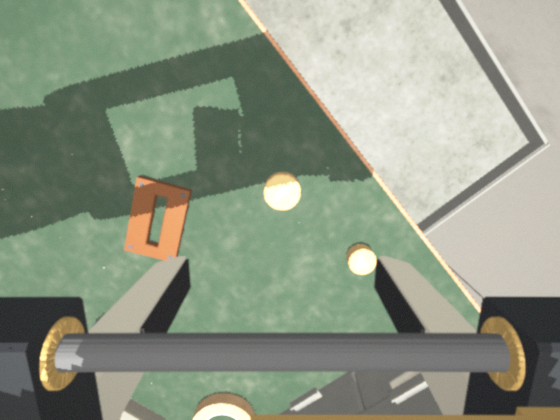

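View pics/top13.png

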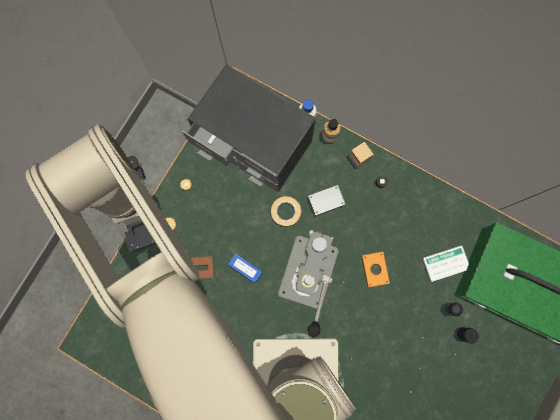

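View pics/side13.png

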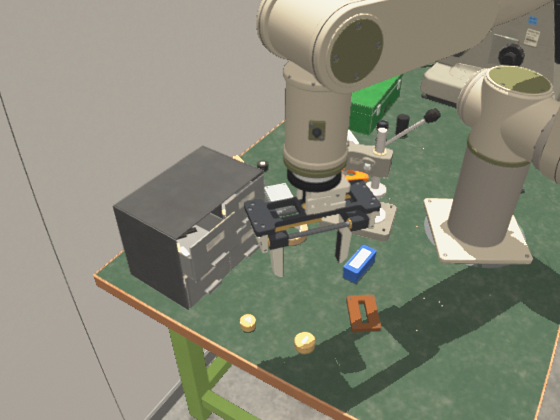

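```bash
cat >> h.py <<'E'
def disc(im,info,px,z):
    g=cv2.cvtColor(im,cv2.COLOR_RGB2HSV)
    m=((g[...,0]>8)&(g[...,0]<35)&(g[...,1]>60)&(g[...,2]>150)).astype(np.uint8)
    m[250:]=0
    m=cv2.morphologyEx(m,cv2.MORPH_CLOSE,np.ones((9,9),np.uint8)); m=cv2.morphologyEx(m,cv2.MORPH_OPEN,np.ones((5,5),np.uint8))
    n,l,st,c=cv2.connectedComponentsWithStats(m)
    k=1+int(np.argmin([np.hypot(*(c[k]-px)) for k in range(1,n)])); print(st[k],c[k])
    cs,_=cv2.findContours((l==k).astype(np.uint8),cv2.RETR_EXTERNAL,cv2.CHAIN_APPROX_NONE)
    W=ray(info,max(cs,key=cv2.contourArea).reshape(-1,2),z)[:,:2]
    (x,y),r=cv2.minEnclosingCircle((W*1000).astype(np.float32)); return x,y,r
E
python3 - <<'E'
from h import *
im=arm.camera("wrist"); i=arm.camera_info("wrist"); print(disc(im,i,(282,191),.018)); s=arm.sense(); print(s["position"])
cv2.imwrite("pics/w14.png",cv2.resize(im[160:225,245:320,::-1],None,fx=8,fy=8,interpolation=cv2.INTER_CUBIC))
E
```

```text
[267 173  30  14 302] [280.91059603 179.3013245 ]
(401.40557861328125, 344.84173583984375, 15.257637023925781)
[0.40518265 0.33615174 0.22715118]
```

View pics/w14.png

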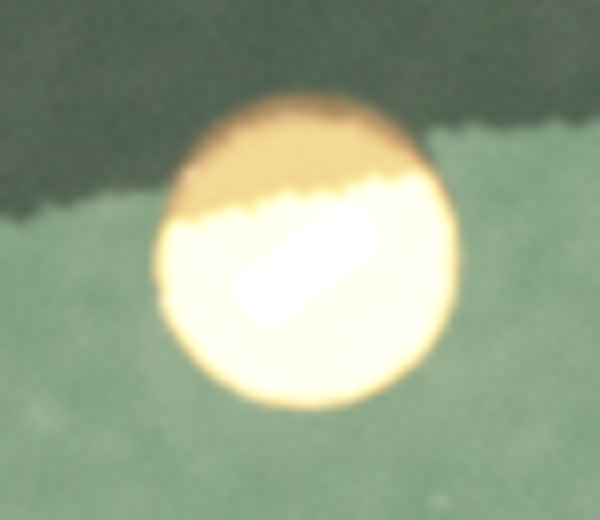

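```bash
python3 - <<'E'
from h import *
i=arm.camera_info("wrist"); s=arm.sense();p=s["position"];M=Ro.from_rotvec(s["tcp_rot"]).as_matrix()
W=ray(i,[(283.3,192),(264.6,192),(302.4,192)],.018);print(W.round(4));print(((W-p)@M).round(4),p)
E
```

```text
[[0.4067 0.3358 0.018 ]
 [0.3888 0.3292 0.018 ]
 [0.425  0.3425 0.018 ]]
[[ 0.2092  0.0012  0.0009]
 [ 0.2091 -0.0179  0.0009]
 [ 0.2092  0.0207  0.0009]] [0.40518265 0.33615174 0.22715118]
```

```bash
python3 -m inch '{"slide":[[0.001,0,-0.05],[0,0,-0.05],[0,0,-0.04],[0,0,0],[0,0,0],[0,0,0],[0,0,0]],"turn":[[0,0,0],[0,0,0],[0,0,0],[0,0,0],[0,0,0],[0,0,0],[0,0,0]]}' 0
python3 - <<'E'
from h import *
im=arm.camera("wrist");print(tool()[:2])
cv2.imwrite("pics/w15.png",cv2.resize(im[140:290,200:370,::-1],None,fx=4,fy=4,interpolation=cv2.INTER_CUBIC))
E
```

```text
time: 22.58
position: [0.407, 0.3368, 0.0885]
tcp_rot: [0.949, 1.354, -0.944]
force: [-0.1, 0.1, -0.0]
grip_width: 0.997
(22.625, array([0.4068, 0.3367, 0.0881]))
```

View pics/w15.png

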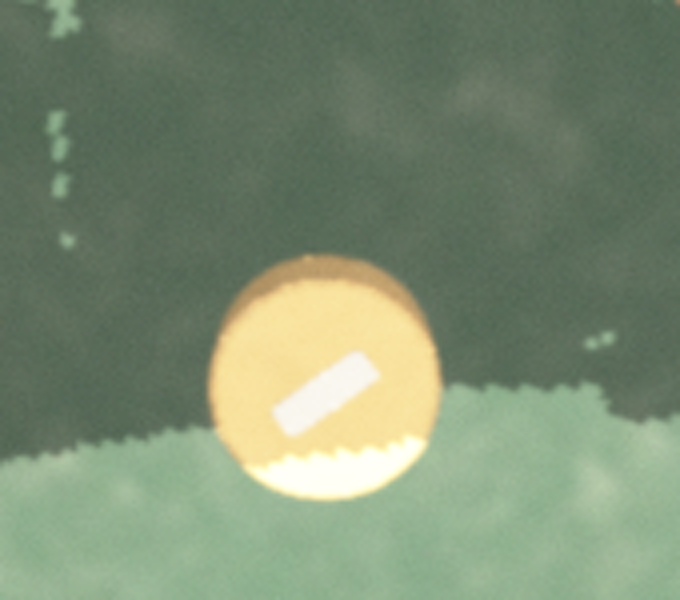

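```bash
python3 - <<'E'
from h import *
i=arm.camera_info("wrist"); s=arm.sense();p=s["position"];M=Ro.from_rotvec(s["tcp_rot"]).as_matrix()
W=ray(i,[(281.2,237),(252,237),(310.5,237)],.018);print(W.round(4));print(((W-p)@M).round(4),p)
E
```

```text
[[0.4063 0.336  0.018 ]
 [0.3884 0.3295 0.018 ]
 [0.4242 0.3425 0.018 ]]
[[ 0.0701 -0.0008  0.0005]
 [ 0.07   -0.0198  0.0005]
 [ 0.0701  0.0182  0.0006]] [0.40675461 0.33666835 0.08806428]
```

```bash
python3 -m inch '{"slide":[[-0.0005,-0.0006,-0.035],[0,0,-0.025],[0,0,-0.0095],[0,0,0],[0,0,0],[0,0,0]],"turn":[[0,0,0],[0,0,0],[0,0,0],[0,0,0],[0,0,0],[0,0,0]]}' 0
python3 -m inch '{"slide":[[0,0,0],[0,0,0],[0,0,0],[0,0,0],[0,0,0],[0,0,0],[0,0,0],[0,0,0],[0,0,0]],"turn":[[0,0,0],[0,0,0],[0,0,0],[0,0,0],[0,0,0],[0,0,0],[0,0,0],[0,0,0],[0,0,0]]}' 255
python3 - <<'E'
from h import *
im=arm.camera("wrist");print(tool()[:2])
cv2.imwrite("pics/w16.png",im[...,::-1])
E
```

```text
time: 23.38
position: [0.4063, 0.3361, 0.0184]
tcp_rot: [0.948, 1.354, -0.945]
force: [0.5, -0.6, 0.5]
grip_width: 1.0
time: 24.5
position: [0.4054, 0.3355, 0.0171]
tcp_rot: [0.947, 1.355, -0.947]
force: [-0.8, 0.3, -0.5]
grip_width: 0.393
(24.55, array([0.4054, 0.3355, 0.0171]))
```

View pics/w16.png

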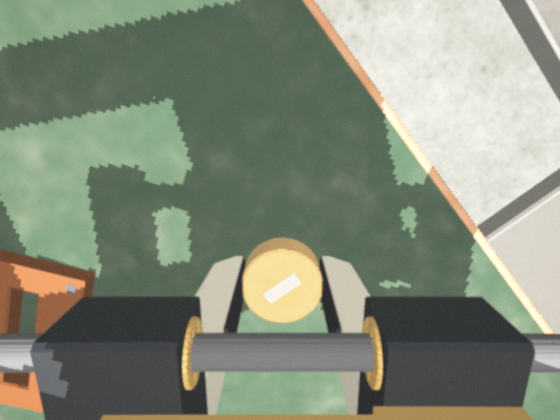

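```bash
python3 - <<'E'
from h import *
i=arm.camera_info("wrist"); s=arm.sense();p=s["position"];M=Ro.from_rotvec(s["tcp_rot"]).as_matrix()
W=ray(i,[(283,249),(283,322),(243,284),(323,284)],.018);print(((W-p)@M).round(4),p)
E
```

```text
[[-0.0009  0.0001 -0.0189]
 [-0.0009  0.0001  0.0182]
 [-0.0009 -0.0183 -0.0017]
 [-0.0009  0.0185 -0.0017]] [0.40540738 0.33546345 0.01708281]
```

```bash
python3 -m inch '{"slide":[[0,0,0.03],[0,0,0.055],[0,0,0.06],[0,0,0.06],[0,0,0.06],[0,0,0.05],[0.0079,-0.0526,0],[0.0079,-0.0526,0],[0.0079,-0.0526,0],[0.0079,-0.0526,0],[0.0079,-0.0526,0],[0.0079,-0.0526,0],[0.0079,-0.0526,0],[0.008,-0.0528,0],[0,0,0],[0,0,0],[0,0,0]],"turn":[[0,0,0],[0,0,0],[0,0,0],[0,0,0],[0,0,0],[0,0,0],[0,0,0],[0,0,0],[0,0,0],[0,0,0],[0,0,0],[0,0,0],[0,0,0],[0,0,0],[0,0,0],[0,0,0],[0,0,0]]}'
python3 -m inch '{"slide":[[0,0,-0.05],[0,0,-0.05],[0,0,-0.05],[0,0,-0.05],[0,0,-0.035],[0,0,0],[0,0,0],[0,0,0]],"turn":[[0,0,0],[0,0,0],[0,0,0],[0,0,0],[0,0,0],[0,0,0],[0,0,0],[0,0,0]]}'
python3 - <<'E'
from h import *
im=arm.camera("wrist");print(tool()[:2])
cv2.imwrite("pics/w17.png",im[...,::-1])
E
```

```text
time: 26.68
position: [0.4687, -0.0843, 0.3323]
tcp_rot: [0.946, 1.356, -0.945]
force: [0.6, 0.9, -0.7]
grip_width: 0.396
time: 27.68
position: [0.4705, -0.0857, 0.0995]
tcp_rot: [0.947, 1.352, -0.945]
force: [-0.0, -0.1, -0.2]
grip_width: 0.392
(27.725, array([ 0.4702, -0.0857,  0.0993]))
```

View pics/w17.png

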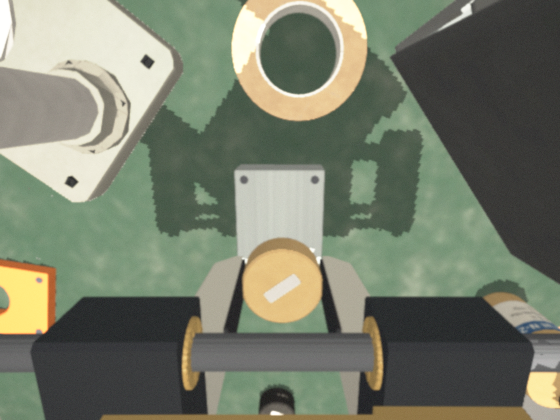

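```bash
python3 - <<'E'
from h import *
i=arm.camera_info("wrist"); s=arm.sense();p=s["position"];M=Ro.from_rotvec(s["tcp_rot"]).as_matrix()
print(((ray(i,[(235,170),(324,170)],.03)-p)@M).round(4),((ray(i,[(283,249),(283,322),(243,284),(323,284)],p[2]+.001)-p)@M).round(4),p)
E
```

```text
[[ 0.0691 -0.0291 -0.0434]
 [ 0.0693  0.0256 -0.0433]] [[-0.001   0.0001 -0.0189]
 [-0.001   0.0001  0.0182]
 [-0.0011 -0.0183 -0.0018]
 [-0.001   0.0185 -0.0016]] [ 0.47024644 -0.0857243   0.09927634]
```

```bash
python3 -m inch '{"slide":[[-0.0012,0.0002,-0.025],[0,0,-0.015],[0,0,-0.006],[0,0,-0.003],[0,0,0],[0,0,0],[0,0,0],[0,0,0],[0,0,0]],"turn":[[0,0,0],[0,0,0],[0,0,0],[0,0,0],[0,0,0],[0,0,0],[0,0,0],[0,0,0],[0,0,0]]}'
```

```text
time: 28.85
position: [0.4676, -0.0853, 0.0482]
tcp_rot: [0.947, 1.355, -0.946]
force: [-1.1, 0.2, -0.5]
grip_width: 0.393
```

```bash
python3 -m inch '{"slide":[[0,0,-0.0008],[0,0,0],[0,0,0],[0,0,0]],"turn":[[0,0,0],[0,0,0],[0,0,0],[0,0,0]]}'
python3 - <<'E'
from h import *
im=arm.camera("wrist");print(tool()[:2])
cv2.imwrite("pics/w18.png",im[...,::-1])
E
```

```text
time: 29.35
position: [0.4676, -0.0853, 0.0473]
tcp_rot: [0.947, 1.355, -0.947]
force: [0.4, 0.1, -0.0]
grip_width: 0.394
(29.4, array([ 0.4676, -0.0853,  0.0473]))
```

View pics/w18.png

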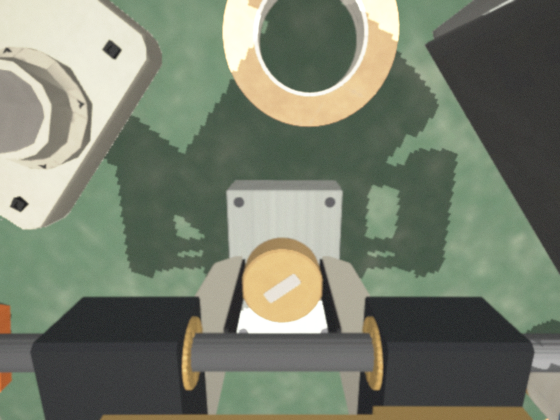

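```bash
python3 -m inch '{"slide":[[0,0,0],[0,0,0],[0,0,0],[0,0,0]],"turn":[[0,0,0],[0,0,0],[0,0,0],[0,0,0]]}' 100
python3 -m inch '{"slide":[[0,0,0.01],[0,0,0.02],[0,0,0.05],[0,0,0.06],[0,0,0.06],[0,0,0.06],[0,0,0.03],[0,0.05,0],[0,0.06,0],[0,0.06,0],[0,0.06,0],[0,0.06,0],[0,0.05,0],[0,0,0],[0,0,0]],"turn":[[0,0,0],[0,0,0],[0,0,0],[0,0,0],[0,0,0],[0,0,0],[0,0,0],[0,0,0],[0,0,0],[0,0,0],[0,0,0],[0,0,0],[0,0,0],[0,0,0],[0,0,0]]}'
python3 - <<'E'
from h import *
for n in("top","side"):
    im=arm.camera(n);cv2.imwrite(f"pics/{n}20.png",cv2.resize(im[100:300,180:440,::-1],None,fx=3,fy=3,interpolation=cv2.INTER_CUBIC))
    cv2.imwrite(f"pics/{n}20f.png",im[...,::-1])
E
```

```text
time: 29.9
position: [0.4676, -0.0853, 0.0474]
tcp_rot: [0.947, 1.355, -0.947]
force: [-1.1, -0.5, -0.3]
grip_width: 0.61
time: 31.78
position: [0.4674, 0.2544, 0.3377]
tcp_rot: [0.946, 1.355, -0.946]
force: [0.3, 0.2, 0.1]
grip_width: 0.609
```

View pics/top20.png

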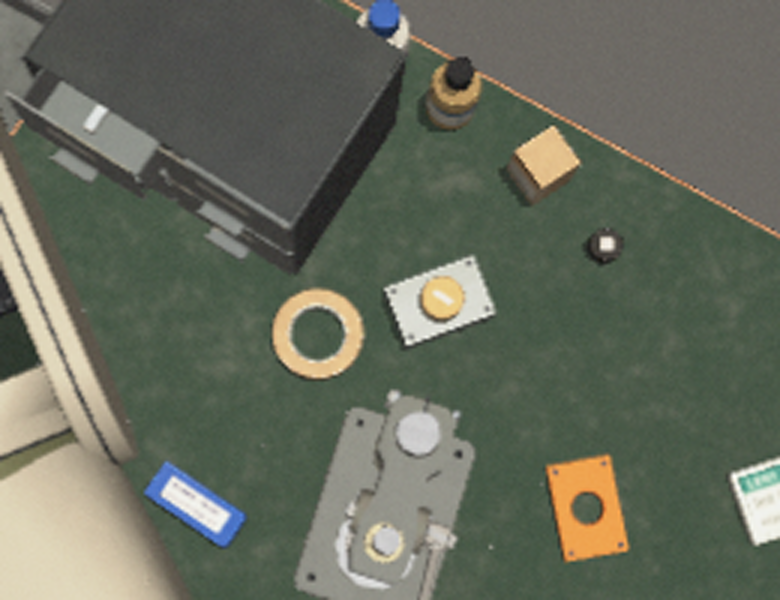

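View pics/side20.png

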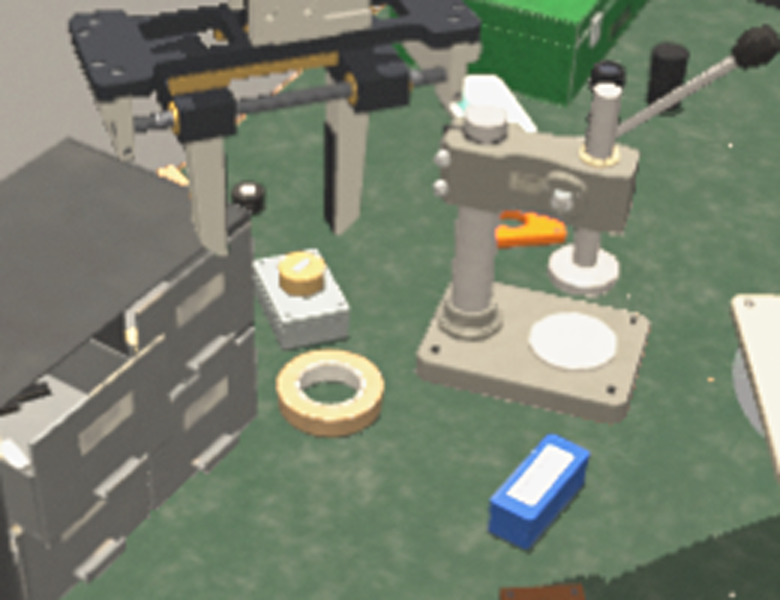

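```bash
python3 - <<'E'
from h import *
i=arm.camera_info("top")
f=lambda p:np.array(p)/3+[180,100]
print(ray(i,[f((442,298))],.048)[0],ray(i,[f(c) for c in [(384,290),(473,256),(495,312),(406,347)]],.03).mean(0))
print(arm.hand_in())
E
```

```text
[ 0.4627013  -0.08765206  0.048     ] [ 0.46329986 -0.08700034  0.03      ]
the job is handed in; nothing more can be done
None
```

The riser is built, the wide mount stands on it, and I handed the job in at about 32 s of the 72 s allowed. The hand-in gave no verdict.

- **Plates:** The slotted plate lies on the round-opening plate and the plain plate lies on that. Wrist close-ups at each placing showed the near edges continuous. The last edge comparisons before lowering were about 1.4 mm for the slotted plate, which I corrected, and 0.3 mm for the plain plate. The top camera then put the pile at 84.6 x 55.9 mm and −70.0°, against −70.2° for the bottom plate at the start. I did not measure the pile height directly.
- **Mount:** It stands upright with its polished face up. In the final top picture it lies about 1 mm from the middle of the top plate.
- **Bystanders:** In the last pictures the tape roll, carton, dark mount and orange look-alike looked unmoved. The gripper ended well clear of the pile. The yellow small mount and most of the brown plate were outside or at the edge of those crops. Both looked untouched in the pictures taken before the last carry.
- **Disagreements:** The wrist and fixed cameras differed by about 3 mm in x, so I placed everything by relative wrist measurements. The automatic side-camera outline of the finished pile was unusable because the gripper hid part of it. The gripper read about 36.5 mm on the 38 mm mount, but the grip looked centred and held.

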